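# Make up the stool and sputum kits from the packed stock crate

## Task

Make up the two sample kits for the health post: the yellow tray (sputum) gets the red-lidded cup, the red stain bottle with the black dropper and the small oil bottle; the green tray (stool), which already has its coverslips, gets the blue-lidded cup and the brown iodine bottle. Cups go in the wide compartments and each bottle has a narrow compartment to itself, everything standing upright on the tray floor, the glass bottles set down gently and never tipped over. The crate is packed tight, so draw the brown bottle out of its middle first to make room for the fingers, and leave the white-lidded cup standing in the crate.

Things in the scene. Friction and masses are not known exactly. Their poses are not given: they have to be found in the camera images.
- tray_yellow: Low yellow plastic kit tray (sputum), fixed, 72 (x) x 194 (y) x 24 mm. Origin: centre of underside; y along its length. Floor and walls 3 mm thick; two cross walls 21 mm high make 3 compartments, all 66 mm in x, centred at x=0: wide one (66 mm in y) centred at y=+0.061, narrow ones (58 mm) at y=-0.004 and y=-0.065. Empty at the start.
- tray_green: Low green plastic kit tray (stool), fixed, 72 (x) x 194 (y) x 24 mm. Origin: centre of underside; y along its length. Floor and walls 3 mm thick; two cross walls 21 mm high make 3 compartments, all 66 mm in x, centred at x=0: wide one (66 mm in y) centred at y=+0.061, narrow ones (58 mm) at y=-0.004 and y=-0.065. A fixed coverslip box (29 x 29 x 15 mm) fills the one at y=-0.065.
- crate: Grey open stock crate, fixed, 145 mm square, 35 mm high (lip 3 mm wider), walls and floor 4 mm. Origin: centre of underside. Iodine bottle in the middle; three cups and red stain on its four sides; unlisted spare pots with purple lids (31 mm wide, 57 high) in the corners. Once the iodine is out, grip the others on the line through its place: one finger in that gap, one outside over the low wall.
- stain_iodine: Brown glass iodine bottle with red-brown rubber dropper, 129 mm high; round body 42 mm across up to 90 mm, collar 27 mm across to 100 mm, dropper 17 mm across above. Origin: centre of underside, z up. At the start it stands in the crate in the middle, touched on all sides by things up to 58 mm high (red stain 106 mm).
- stain_red: Small clear glass bottle of red stain, red label, black rubber dropper, 106 mm high; round body 31 mm across up to 69 mm, collar 20 mm across to 76 mm, dropper 12 mm across above. Origin: centre of underside, z up. At the start it stands in the crate at the middle of its -x side, 37 mm from the iodine bottle's axis.
- cup_red: Clear plastic specimen cup with a red screw lid, 58 mm high; body 42 mm across, lid 46 mm across from 46 to 58 mm height. Origin: centre of underside, z up. At the start it stands in the crate at the middle of its +x, +y or -y side, 44 mm from the iodine bottle's axis.
- cup_blue: Clear plastic specimen cup with a blue screw lid, 58 mm high; body 42 mm across, lid 46 mm across from 46 to 58 mm height. Origin: centre of underside, z up. At the start it stands in the crate at the middle of its +x, +y or -y side, 44 mm from the iodine bottle's axis.
- cup_white: Clear plastic specimen cup with a white screw lid, 58 mm high; body 42 mm across, lid 46 mm across from 46 to 58 mm height. Empty; belongs to neither kit. Origin: centre of underside, z up. At the start it stands in the crate at the middle of its +x, +y or -y side, 44 mm from the iodine bottle's axis.
- oil_bottle: Small bottle of immersion oil, light brown, green and white label, black screw cap, 59 mm high; round body 26 mm across up to 50 mm, cap 16 mm across above. Origin: centre of underside, z up. At the start it stands alone on the desk behind the trays, between the printer and the microscope, whose eyepieces reach out to about x=0.45, y=-0.25 from 0.3 m up.

How it is judged:
On the way:
1. the brown iodine bottle has been drawn out of the middle of the crate while the two cups are still in it (z of stain_iodine in the frame of crate above 0.05 m and distance of each of cup_red, cup_blue from where it was at the start of the episode below 0.05 m), for 0.1 s.
At the end, for the whole second after the job is handed in: Each kit thing stands in its compartment as the goal says (red stain and oil either way round): its middle inside it, underside within 5 mm of the floor, upright within 0.15 rad, at rest. The white-lidded cup stands upright (0.15 rad) on the crate floor (x of cup_red in the frame of tray_yellow between -0.033 and 0.033 m and y of cup_red in the frame of tray_yellow between 0.028 and 0.094 m and z of cup_red in the frame of tray_yellow between -0.002 and 0.008 m and angle between each of cup_red, cup_blue, stain_iodine, stain_red, oil_bottle, cup_white's own z axis and vertical below 0.15 rad and linear speed of each of cup_red, cup_blue, stain_iodine, stain_red, oil_bottle below 0.02 m/s and x of cup_blue in the frame of tray_green between -0.033 and 0.033 m and y of cup_blue in the frame of tray_green between 0.028 and 0.094 m and z of cup_blue in the frame of tray_green between -0.002 and 0.008 m and x of stain_iodine in the frame of tray_green between -0.033 and 0.033 m and y of stain_iodine in the frame of tray_green between -0.033 and 0.025 m and z of stain_iodine in the frame of tray_green between -0.002 and 0.008 m and z of stain_red in the frame of tray_yellow between -0.002 and 0.008 m and z of oil_bottle in the frame of tray_yellow between -0.002 and 0.008 m and ((x of stain_red in the frame of tray_yellow between -0.033 and 0.033 m and y of stain_red in the frame of tray_yellow between -0.094 and -0.036 m and x of oil_bottle in the frame of tray_yellow between -0.033 and 0.033 m and y of oil_bottle in the frame of tray_yellow between -0.033 and 0.025 m) or (x of stain_red in the frame of tray_yellow between -0.033 and 0.033 m and y of stain_red in the frame of tray_yellow between -0.033 and 0.025 m and x of oil_bottle in the frame of tray_yellow between -0.033 and 0.033 m and y of oil_bottle in the frame of tray_yellow between -0.094 and -0.036 m)) and x of cup_white in the frame of crate between -0.0685 and 0.0685 m and y of cup_white in the frame of crate between -0.0685 and 0.0685 m and z of cup_white in the frame of crate below 0.012 m); the robot touches nothing.
It fails at once if the white-lidded cup is lifted out of the crate or knocked over (z of cup_white in the frame of crate above 0.05 m or angle between cup_white's own z axis and vertical above 0.7 rad).
It fails at once if one of the three glass bottles is knocked or laid over (tilted more than 45 degrees) (angle between any of stain_iodine, stain_red, oil_bottle's own z axis and vertical above 0.8 rad).
It fails at once if one of the three glass bottles is banged down on a tray (contact force over 30 N) (contact force between any of stain_iodine, stain_red, oil_bottle and tray_green above 30 N or contact force between any of stain_iodine, stain_red, oil_bottle and tray_yellow above 30 N).
It also fails if it takes over 120 s, if anything falls off the work surface, if the arm or the gripper's body presses on something with over 40 N, if the wrist force passes 120 N, or if a joint passes its speed limit or range.

## Robot

A 7-joint arm with a two-finger parallel gripper is mounted at the origin on a cart in front of the work surface, level with it; the furniture and walls round the work are solid. World frame = base frame: x ahead of the robot, y to its left, z up, the work surface at z = 0. Lengths are in m, angles in rad, forces in N, time in s.
With the tool pointing down it reaches from about 0.425 to 0.925 m from the base axis. Payload 6.8 kg.
Tool frame: the origin (TCP) lies at the very end of the fingers, on their centre line; the grasp point (between the pads) lies 19 mm behind it; z points along the fingers, y is the line along which they close (so a half turn about z gives the same grasp; the last joint's range is limited). The gripper opens to 85 mm and grips with 20 to 120 N. Pads are 22 mm wide; open, the fingers measure 114 mm over their backs; the gripper's body (76 mm by 85 mm) begins 54 mm behind the grasp point. The pads swing forward as they close: fully open they stand 13 mm farther back than shut.
Start: joints at [1.015, 0.477, 0.022, 1.555, -0.011, 1.109, -0.083], TCP at [0.292, -0.608, 0.231] pointing down, gripper open.
Joint ranges: [-2.96, 2.96], [-0.34, 2.1], [-1.41, 1.46], [0.24, 2.44], [-1.37, 4.51], [0.17, 1.92], [-2.96, 2.96]. Speed limits (rad/s): [2.39, 2.39, 3.14, 3.14, 3.14, 3.14, 3.14].

## Interface

Orientations are given as a unit quaternion [w, x, y, z].
In Python, from station import bot gives the robot as it stands. The module is installed in compiled form; this text tells all that it offers.
- The arm moves only by the shell command python3 -m jog 'ROWS' [OPENING] [FORCE]. ROWS is JSON, a list of rows, each a list of 4 numbers: the shift along the tool's x, y, z in cm, then the turn about the tool's z in rad. In form: [[x, y, z, spin], ...]. A call has 1 to 20 rows; each row is the pose to reach, as a shift and turn from the pose commanded when the call began, along the tool's axes at that moment; what a row does not reach only later rows make up. A row lasts 1/12 s, in which the tool goes at most 41.7 mm and 7.16 degrees, less where a joint would pass 70% of its speed; a pose out of reach is approached as far as the arm can. A call with a gripper value outside its range is refused whole. OPENING is the closure, from -1 (fully open) to 1 (shut), set as the call begins (- or left out, the last holds). The fingers move at their own pace and stop on an object; FORCE is the grip in N (left out, the last holds). Time passes only in rows, so rows that repeat a pose let the fingers close. It gives the time, the measured TCP pose, the force, the opening and the grip force at its end, in the units of the state.
- bot.get_obs(): the state, without advancing time (a new reading comes with each control period).
- bot.read_camera(name): name is "side" or "top"; returns a dict with "pixels" (420x560x3 uint8, red, green, blue), "depth" (420x560 float32, m along the optical axis (not along the pixel's ray), 0 where there is no reading), "fovy" (degrees; the focal length in pixels is half the picture's height over the tangent of half this angle, whatever the lens; pixels are square), "cx", "cy" (the principal point, pixels), "pose" (4x4, takes a point from camera to world coordinates). Camera axes: x right, y down, z forward; pixel columns grow to the right and rows downward; lengths in m; the calibration is good to about 2 mm. A picture is of the moment at which its call begins.
- bot.hand_in(): hands the job in; it is judged then, once.
The state is a dict: "t": time; "q": joint angles; "joint_vel": joint speeds; "joint_torque": joint torques, N m; "eef_pos": TCP position; "tool_rot": TCP orientation; "contact_force": force on the tool from outside, world axes, zero at the start; "torque": the same for the moment, N m; "gripper_width": opening from 0.0 (shut) to 1.0 (fully open); "grasp_force": force on a finger pad.
Only numpy, scipy, OpenCV 4.12 (cv2) and the standard library are available. Lean on these libraries where they do the work, as an engineer would, in place of code of your own. Each camera call takes 0.05 s, during which the arm holds its last target. There are 200 camera calls.

## Working session

There is one attempt and no reset: what is moved stays moved. The work goes in short steps, Python scripts to look and compute and a shell command to move; the robot and the scene stay as the last step left them, time stands still between calls to the robot, and variables do not carry over. Pictures are saved under pics/ and viewed, at most 14 in all, crops included, and the job is handed in when it is done.

```bash
mkdir -p pics; cat > h.py <<'E'
import numpy as np, cv2
from station import bot
def cam(n, save=None):
    r=bot.read_camera(n)
    if save: cv2.imwrite(f'pics/{save}.png', r['pixels'][:,:,::-1])
    d=r['depth']; f=d.shape[0]/2/np.tan(np.radians(r['fovy'])/2)
    v,u=np.mgrid[:d.shape[0],:d.shape[1]]
    P=np.stack([(u-r['cx'])/f*d,(v-r['cy'])/f*d,d,np.ones_like(d)],-1)@r['pose'].T
    P=P[...,:3]; P[d==0]=np.nan
    return r,P
E
python3 - <<'E'
from h import *
for n in('top','side'):
    r,P=cam(n,n+'0'); np.save(n+'0.npy',P); print(n,r['pose'].round(3).tolist(),r['fovy'])
o=bot.get_obs(); print({k:np.round(v,3).tolist() for k,v in o.items()})
E
```

```text
top [[-0.03, -0.997, 0.073, 0.504], [-0.999, 0.027, -0.039, 0.06], [0.037, -0.074, -0.997, 0.875], [0.0, 0.0, 0.0, 1.0]] 49.84593709979738
side [[-0.273, -0.78, 0.562, 0.092], [-0.962, 0.213, -0.171, 0.188], [0.014, -0.588, -0.809, 0.726], [0.0, 0.0, 0.0, 1.0]] 47.968450998350356
{'t': 0.1, 'q': [1.015, 0.478, 0.022, 1.556, -0.011, 1.109, -0.083], 'joint_vel': [0.001, -0.005, 0.001, -0.003, 0.0, 0.001, -0.001], 'joint_torque': [0.005, -59.776, 1.614, -28.195, 0.013, 0.005, -0.0], 'eef_pos': [0.292, -0.608, 0.23], 'tool_rot': [-0.001, 0.975, 0.222, -0.0], 'contact_force': [0.063, 1.08, 0.043], 'torque': [-0.039, -0.007, 0.014], 'grasp_force': 0.0, 'gripper_width': 0.997}
```

View pics/top0.png

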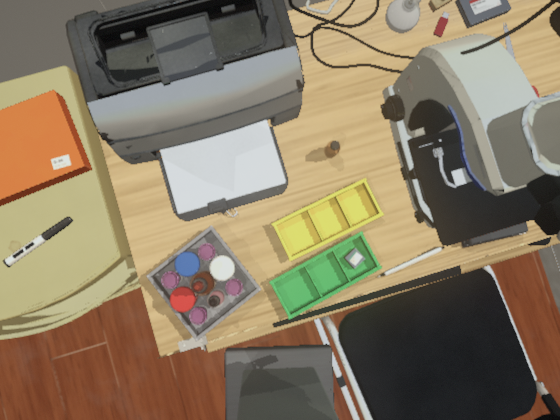

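View pics/side0.png

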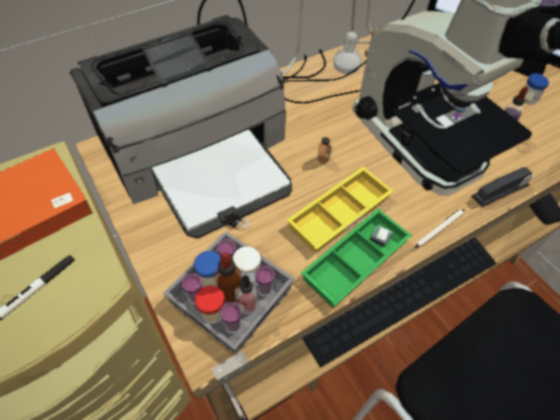

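Both pictures agree. In the top view the iodine is at (203,283), red stain (215,299), blue cup (187,264), red cup (183,299), white cup (222,268) and oil (333,149). The yellow tray is around (328,219) and the green around (326,275).

```bash
cat > m.py <<'E'
from h import *
def xyrect(Q):
    (c,s,a)=cv2.minAreaRect((Q[:,:2]*1000).astype(np.float32)); return np.round(c,1),np.round(s,1),round(a,1)
def measure(P,I):
    H=cv2.cvtColor(I,cv2.COLOR_RGB2HSV).astype(int); h,s,v=H[...,0],H[...,1],H[...,2]; z=P[...,2]
    ok=np.isfinite(z)
    hue=lambda a,b,smin=110,vmin=60:(h>=a)&(h<=b)&(s>smin)&(v>vmin)&ok
    def big(m):
        n,l,st,_=cv2.connectedComponentsWithStats(m.astype(np.uint8)); 
        return l==1+np.argmax(st[1:,4]) if n>1 else m
    out={}
    for n,m in(('yellow',big(hue(22,34)&(z<.04)&(z>.0))),('green',big(hue(45,85)&(z<.04)))):
        out[n]=m
    near=ok&(z>.04)&(z<.075)
    out['blue']=big(hue(100,125)&near); out['red']=big((hue(0,6)|hue(174,180))&near&(v>120))
    return out,H
E
python3 - <<'E'
from m import *
for n in('top','side'):
    r=bot.read_camera(n); P=np.load(n+'0.npy'); I=r['pixels']
    out,H=measure(P,I)
    for k,m in out.items():
        Q=P[m]; print(n,k,m.sum(),xyrect(Q),np.percentile(Q[:,2],[2,50,98]).round(3), np.median(Q[:,:2],0).round(4))
    # clusters by height in crate region and oil
    z=P[...,2]
    def blob(lo,hi,u0,u1,v0,v1):
        m=np.zeros(z.shape,bool); m[v0:v1,u0:u1]=1; m&=(z>lo)&(z<hi)
        k,l,st,c=cv2.connectedComponentsWithStats(m.astype(np.uint8))
        for i in range(1,k):
            if st[i,4]>6: Q=P[l==i]; print('  blob',lo,st[i,4],c[i].round(),Q.mean(0).round(4),xyrect(Q))
    R=(140,265,225,345) if n=='top' else (160,300,225,350)
    blob(.085,.15,*R); blob(.051,.07,*R); blob(.03,.04,*R)
    blob(.02,.1,*((320,345,135,162) if n=='top' else (312,340,130,165)))
E
```

```text
top yellow 4217 (array([555.6, -76.1]), array([ 83.2, 208.2]), 24.1) [0.    0.003 0.025] [ 0.5543 -0.0742]
top green 1980 (array([445.3, -62.9]), array([ 71.1, 189.9]), 27.1) [-0.     0.003  0.025] [ 0.4267 -0.0463]
top blue 445 (array([479.7, 188.2]), array([41.4, 40.8]), 89.5) [0.059 0.062 0.065] [0.4793 0.1872]
top red 507 (array([416.5, 196.8]), array([42.7, 44.1]), 89.9) [0.058 0.062 0.065] [0.4172 0.1967]
  blob 0.085 215 [199. 285.] [0.4442 0.1601 0.1126] (array([442.9, 161.9]), array([25.8, 25.9]), 24.3)
  blob 0.085 50 [213. 302.] [0.4145 0.139  0.1027] (array([414. , 139.4]), array([11.1, 11. ]), 86.2)
  blob 0.051 750 [193. 260.] [0.485  0.1771 0.0596] (array([484., 173.]), array([44.7, 77.3]), 20.7)
  blob 0.051 918 [223. 278.] [0.4519 0.1235 0.0597] (array([446. , 131.1]), array([84.7, 69.3]), 20.7)
  blob 0.051 244 [170. 280.] [0.4511 0.2194 0.0553] (array([451.5, 218.9]), array([30.3, 28.3]), 87.3)
  blob 0.051 524 [182. 299.] [0.4168 0.197  0.0618] (array([416.4, 197.5]), array([44.1, 44.9]), 61.3)
  blob 0.051 247 [198. 316.] [0.3863 0.1708 0.0554] (array([386.5, 170
[... 1688 characters left out ...]
3 42 [263. 287.] [0.4251 0.1081 0.0353] (array([426.8, 106.6]), array([26. , 10.5]), 75.2)
  blob 0.03 21 [191. 296.] [0.4405 0.2234 0.0361] (array([442.2, 225.2]), array([16.2,  3.5]), 55.1)
  blob 0.03 34 [230. 296.] [0.4245 0.1634 0.0347] (array([424.6, 163.1]), array([19.6,  3.1]), 81.2)
  blob 0.03 51 [247. 305.] [0.4028 0.1408 0.0352] (array([404.7, 140.4]), array([30. , 11.7]), 80.6)
  blob 0.03 52 [212. 316.] [0.3996 0.1966 0.0354] (array([401.4, 199.9]), array([31.2, 10.1]), 78.2)
  blob 0.03 37 [233. 325.] [0.3764 0.1696 0.0357] (array([378.4, 170.6]), array([26.4, 10.1]), 80.2)
  blob 0.02 222 [324. 148.] [ 0.6838 -0.0845  0.0414] (array([686.5, -85.2]), array([25.7, 22. ]), 56.4)
```

```bash
cat >> h.py <<'E'
def go(*targets):
    """targets (x,y,z mm, heading deg of tool x) -> rows from the present pose; heading modulo 180 not applied"""
    o=bot.get_obs(); p=np.array(o['eef_pos'])*1000
    from scipy.spatial.transform import Rotation as Ro
    w,x,y,z=o['tool_rot']; R=Ro.from_quat([x,y,z,w]).as_matrix(); phi=np.degrees(np.arctan2(R[1,0],R[0,0]))
    print('t',round(o['t'],2),'pos',p.round(1),'phi',round(phi,1),'tilt',R[2].round(3),'F',np.round(o['contact_force'],1),'w',round(o['gripper_width'],3),'q',np.round(o['q'],2))
    for x,y,z,h in targets:
        d=R.T@(np.array([x,y,z])-p)/10; print((x,y,z,h),'->',[*d.round(2).tolist(),round(-np.radians((h-phi+180)%360-180),3)])
E
python3 - <<'E'
from m import *
def rot(a): a=np.radians(a); return np.array([[np.cos(a),-np.sin(a)],[np.sin(a),np.cos(a)]])
from scipy.optimize import minimize
for n in('top','side'):
    r=bot.read_camera(n); P=np.load(n+'0.npy'); 
    out,H=measure(P,r['pixels'])
    for k,a0,c0 in(('yellow',24.2,(560,-78)),('green',27.1,(450,-68))):
        h,s=H[...,0],H[...,1]
        col=((h>=20)&(h<=36)&(s>90)) if k=='yellow' else ((h>=40)&(h<=90)&(s>80))
        m=col&(P[...,2]>.0205)&(P[...,2]<.03)
        Q=P[m][:,:2]*1000; L=(Q-c0)@rot(a0); L0=Q[(abs(L[:,0])<60)&(abs(L[:,1])<125)]
        # outline fit by percentiles and rect
        best=min((np.prod(np.ptp(np.clip(l,np.percentile(l,.5,0),np.percentile(l,99.5,0)),0)),a) for a in np.arange(a0-4,a0+4,.2) for l in[L0@rot(a)])
        l=L0@rot(best[1]); lo,hi=np.percentile(l,.7,0),np.percentile(l,99.3,0); c=rot(best[1])@((lo+hi)/2)
        l=(L0-c)@rot(best[1]); y=l[abs(l[:,0])<25][:,1]
        print(n,k,len(L0),'yaw',best[1],'size',hi-lo,'c',c.round(1)); print(np.histogram(y,np.arange(-100,101,8)))
go((430*np.cos(-.5),430*np.sin(-.5),230,36.6))
E
```

```text
top yellow 1016 yaw 24.199999999999985 size [ 79.63726206 198.37771748] c [553.8 -72.6]
(array([79,  0,  0,  0,  0,  0,  0,  0, 17,  0,  0,  0,  0,  0,  0, 16,  0,
        0,  0,  0,  0,  0,  0,  0, 81]), array([-100,  -92,  -84,  -76,  -68,  -60,  -52,  -44,  -36,  -28,  -20,
        -12,   -4,    4,   12,   20,   28,   36,   44,   52,   60,   68,
         76,   84,   92,  100]))
top green 1021 yaw 26.69999999999999 size [ 79.21944137 198.00413177] c [449.6 -64.8]
(array([82,  0,  0,  0,  0,  0,  0,  0, 16,  0,  0,  0,  0,  0,  0, 19,  6,
        0,  0,  0,  0,  0,  0,  0, 76]), array([-100,  -92,  -84,  -76,  -68,  -60,  -52,  -44,  -36,  -28,  -20,
        -12,   -4,    4,   12,   20,   28,   36,   44,   52,   60,   68,
         76,   84,   92,  100]))
side yellow 955 yaw 24.599999999999984 size [ 80.25179782 198.93919438] c [555.  -73.8]
(array([75,  0,  0,  0,  0,  0,  0,  0, 17,  0,  0,  0,  0,  0,  0, 12,  2,
        0,  0,  0,  0,  0,  0,  0, 84]), array([-100,  -92,  -84,  -76,  -68,  -60,  -52,  -44,  -36,  -28,  -20,
        -12,   -4,    4,   12,   20,   28,   36,   44,   52,   60,   68,
         76,   84,   92,  100]))
side green 1134 yaw 26.899999999999988 size [ 79.46610236 198.69782445] c [450.3 -65.9]
(array([ 88,   0,   0,   0,   0,   0,   0,   0,  22,   0,   0,   0,   0,
         0,   0,  16,   1,   0,   0,   0,   0,   0,   0,   0, 100]), array([-100,  -92,  -84,  -76,  -68,  -60,  -52,  -44,  -36,  -28,  -20,
        -12,   -4,    4,   12,   20,   28,   36,   44,   52,   60,   68,
         76,   84,   92,  100]))
t 0.3 pos [ 292.2 -608.3  231. ] phi 25.7 tilt [-0.    -0.001 -1.   ] F [-1.4  0.6  0. ] w 0.998 q [ 1.01  0.48  0.02  1.56 -0.01  1.11 -0.08]
(np.float64(377.3605016128603), np.float64(-206.1529815998073), 230, 36.6) -> [25.09, -32.56, 0.11, np.float64(-0.191)]
```

```bash
python3 - <<'E'
from h import *
go((372,-215,230,36.6),(450,0,230,36.6),(442.8,162.2,230,36.6))
E
```

```text
t 0.3 pos [ 292.2 -608.3  231. ] phi 25.7 tilt [-0.    -0.001 -1.   ] F [-1.4  0.6  0. ] w 0.998 q [ 1.01  0.48  0.02  1.56 -0.01  1.11 -0.08]
(372, -215, 230, 36.6) -> [24.22, -31.99, 0.11, np.float64(-0.191)]
(450, 0, 230, 36.6) -> [40.56, -48.0, 0.12, np.float64(-0.191)]
(442.8, 162.2, 230, 36.6) -> [46.94, -62.93, 0.13, np.float64(-0.191)]
```

```bash
python3 -m jog '[[3,-4,0.1,-0.05],[5.5,-7.2,0.1,-0.1],[8,-10.5,0.1,-0.15],[10.5,-13.8,0.1,-0.19],[13,-17.1,0.1,-0.19],[15.5,-20.4,0.1,-0.19],[18,-23.7,0.1,-0.19],[20.5,-27,0.1,-0.19],[24.2,-32,0.1,-0.19],[24.2,-32,0.1,-0.19],[24.2,-32,0.1,-0.19],[26.5,-34.2,0.1,-0.19],[29,-36.7,0.1,-0.19],[31.5,-39.1,0.1,-0.19],[34,-41.6,0.1,-0.19],[37,-44.5,0.1,-0.19],[40.5,-48,0.1,-0.19],[40.5,-48,0.1,-0.19],[40.5,-48,0.1,-0.19],[40.5,-48,0.1,-0.19]]' -1 60
python3 - <<'E'
from h import *
go((442.8,162.2,180,36.6))
E
```

```text
t: 1.97
eef_pos: [0.4495, -0.0009, 0.2302]
tool_rot: [0.0, 0.949, 0.314, -0.0]
contact_force: [0.1, -0.2, -0.6]
gripper_width: 1.001
grasp_force: 0.0
t 1.97 pos [449.5  -0.9 230.2] phi 36.6 tilt [-0.001  0.    -1.   ] F [ 0.1 -0.2 -0.6] w 1.001 q [ 0.29  0.14 -0.46  2.05  0.07  0.98 -1.14]
(442.8, 162.2, 180, 36.6) -> [9.19, -13.49, 5.01, np.float64(-0.0)]
```

```bash
python3 -m jog '[[2,-3,0,0],[4,-6,0,0],[6.5,-9.5,0,0],[9.2,-13.5,2,0],[9.2,-13.5,5,0],[9.2,-13.5,5,0],[9.2,-13.5,5,0],[9.2,-13.5,5,0]]'
python3 - <<'E'
from h import *
cam('side','s1')
go((442.8,162.2,66,36.6))
E
```

```text
t: 2.63
eef_pos: [0.4437, 0.1605, 0.1807]
tool_rot: [0.001, 0.95, 0.312, -0.0]
contact_force: [0.5, -0.2, 0.3]
gripper_width: 0.997
grasp_force: 0.0
t 2.68 pos [444.2 160.7 181.2] phi 36.3 tilt [ 0.001  0.001 -1.   ] F [0.3 0.2 0.3] w 1.001 q [ 0.02  0.26 -0.57  2.05  0.18  0.89 -1.59]
(442.8, 162.2, 66, 36.6) -> [-0.03, -0.22, 11.52, np.float64(-0.005)]
```

View pics/s1.png

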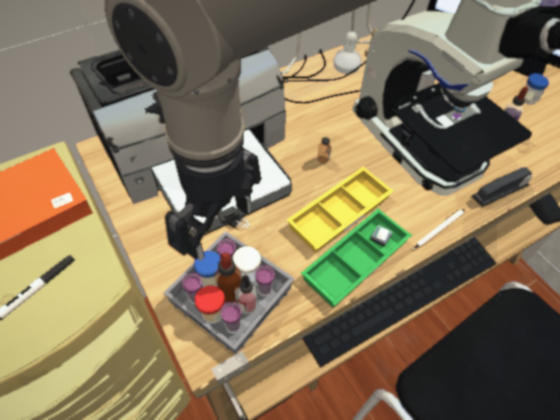

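Side view: the gripper is above the crate with its fingers at about (190,235) and (248,200), closing along the red–white cup line. The crate is undisturbed.

```bash
python3 -m jog '[[0,-0.2,2,0],[0,-0.2,5,0],[0,-0.2,7.5,0],[0,-0.2,9.5,0],[0,-0.2,10.7,0],[0,-0.2,11.5,0],[0,-0.2,11.5,0],[0,-0.2,11.5,0],[0,-0.2,11.5,0]]'
python3 - <<'E'
from h import *
go((442.8,162.2,66,36.6))
E
```

```text
t: 3.43
eef_pos: [0.443, 0.1643, 0.0665]
tool_rot: [0.0, 0.95, 0.313, 0.001]
contact_force: [1.1, -0.8, 1.3]
gripper_width: 0.999
grasp_force: 0.0
t 3.43 pos [443.  164.3  66.5] phi 36.5 tilt [ 0.002  0.001 -1.   ] F [ 1.1 -0.8  1.3] w 0.999 q [-0.07  0.44 -0.5   2.14  0.35  0.64 -1.75]
(442.8, 162.2, 66, 36.6) -> [-0.14, 0.16, 0.05, np.float64(-0.002)]
```

```bash
python3 -m jog '[[-0.1,0.1,0,0],[-0.1,0.1,0,0],[-0.1,0.1,0,0],[-0.1,0.1,0,0],[-0.1,0.1,0,0],[-0.1,0.1,0,0],[-0.1,0.1,0,0],[-0.1,0.1,0,0],[-0.1,0.1,0,0],[-0.1,0.1,0,0],[-0.1,0.1,0,0],[-0.1,0.1,0,0]]' 1 45
python3 -m jog '[[0,0,-0.5,0],[0,0,-1.2,0],[0,0,-2.2,0],[0,0,-3.5,0],[0,0,-5,0],[0,0,-6.5,0],[0,0,-8.5,0],[0,0,-10.5,0],[0,0,-12,0],[0,0,-13,0],[0,0,-13,0],[0,0,-13,0]]'
python3 - <<'E'
from h import *
cam('side','s2'); cam('top','t2')
go((451.8,-68.9,195,116.8),(451.8,-68.9,69,116.8))
E
```

```text
t: 4.43
eef_pos: [0.4424, 0.163, 0.0659]
tool_rot: [0.0, 0.95, 0.313, 0.001]
contact_force: [0.4, -2.3, 6.8]
gripper_width: 0.481
grasp_force: 44.5
t: 5.43
eef_pos: [0.4416, 0.1629, 0.1956]
tool_rot: [0.0, 0.95, 0.313, 0.0]
contact_force: [0.7, 0.3, -0.7]
gripper_width: 0.479
grasp_force: 45.2
t 5.53 pos [441.  162.6 194.5] phi 36.5 tilt [-0.002 -0.    -1.   ] F [-0.7  0.1 -0.8] w 0.483 q [ 0.03  0.24 -0.59  2.04  0.16  0.92 -1.58]
(451.8, -68.9, 195, 116.8) -> [-12.92, 19.24, -0.04, np.float64(-1.401)]
(451.8, -68.9, 69, 116.8) -> [-12.9, 19.25, 12.56, np.float64(-1.401)]
```

View pics/s2.png

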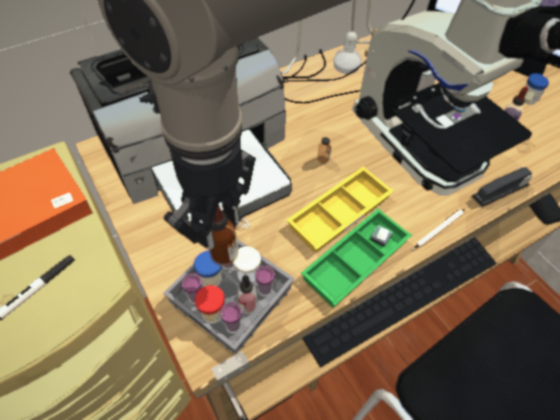

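The iodine hangs upright in the grip at about (222,240), clear of the crate, and the cups stay in place.

```bash
python3 -m jog '[[-0.3,0.4,0,-0.04],[-0.9,1.4,0,-0.12],[-1.8,2.7,0,-0.21],[-2.7,4,0,-0.3],[-3.6,5.4,0,-0.4],[-4.5,6.8,0,-0.5],[-5.5,8.2,0,-0.6],[-6.4,9.6,0,-0.7],[-7.4,11,0,-0.8],[-8.3,12.4,0,-0.9],[-9.3,13.8,0,-1],[-10.2,15.2,0,-1.1],[-11.1,16.5,0,-1.2],[-11.9,17.8,0,-1.29],[-12.5,18.7,0,-1.36],[-12.9,19.2,0,-1.4],[-12.9,19.2,0,-1.4],[-12.9,19.2,0,-1.4],[-12.9,19.2,0,-1.4]]'
python3 - <<'E'
from h import *
go((451.8,-68.9,75,116.8))
E
```

```text
t: 7.12
eef_pos: [0.452, -0.0673, 0.1948]
tool_rot: [-0.001, 0.525, 0.851, 0.0]
contact_force: [-0.1, 0.4, -0.3]
gripper_width: 0.483
grasp_force: 45.2
t 7.12 pos [452.  -67.3 194.8] phi 116.7 tilt [ 0.001 -0.001 -1.   ] F [-0.1  0.4 -0.3] w 0.483 q [ 0.6   0.22 -0.66  2.06  0.17  0.91  0.31]
(451.8, -68.9, 75, 116.8) -> [-0.14, -0.08, 11.98, np.float64(-0.001)]
```

```bash
python3 -m jog '[[-0.1,-0.1,1,0],[-0.1,-0.1,3,0],[-0.1,-0.1,5.5,0],[-0.1,-0.1,8,0],[-0.1,-0.1,10,0],[-0.1,-0.1,11.3,0],[-0.1,-0.1,12,0],[-0.1,-0.1,12.3,0],[-0.1,-0.1,12.5,0],[-0.1,-0.1,12.6,0],[-0.1,-0.1,12.7,0],[-0.1,-0.1,12.8,0],[-0.1,-0.1,12.85,0],[-0.1,-0.1,12.9,0],[-0.1,-0.1,12.9,0],[-0.1,-0.1,12.9,0]]'
python3 - <<'E'
from h import *
cam('side','s3')
go((451.8,-68.9,65,116.8))
E
```

```text
t: 8.45
eef_pos: [0.452, -0.0695, 0.0664]
tool_rot: [0.0, 0.524, 0.851, 0.0]
contact_force: [-0.1, -0.5, -0.4]
gripper_width: 0.478
grasp_force: 45.2
t 8.5 pos [452.  -69.4  66.4] phi 116.8 tilt [-0.  0. -1.] F [ 0.1  0.  -0.8] w 0.479 q [ 0.49  0.43 -0.56  2.17  0.38  0.64  0.12]
(451.8, -68.9, 65, 116.8) -> [0.06, 0.01, 0.14, np.float64(-0.001)]
```

View pics/s3.png

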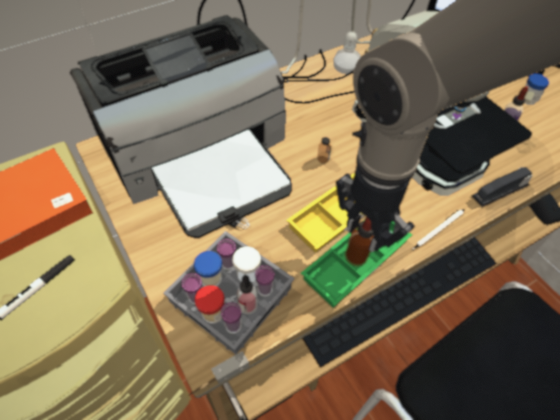

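The bottle hangs over the green tray's middle compartment, about (358,248), 1–2 mm above the floor. I'll ease it down until there's contact.

```bash
python3 -m jog '[[0,0,0.03,0],[0,0,0.06,0],[0,0,0.09,0],[0,0,0.12,0],[0,0,0.15,0],[0,0,0.15,0],[0,0,0.15,0]]'

```

```text
t: 9.08
eef_pos: [0.452, -0.0694, 0.0649]
tool_rot: [0.0, 0.524, 0.852, -0.0]
contact_force: [0.1, -1.1, 2.1]
gripper_width: 0.481
grasp_force: 45.2
```

```bash
python3 -m jog '[[0,0,0,0],[0,0,0,0],[0,0,0,0],[0,0,0,0],[0,0,0,0],[0,0,-0.5,0],[0,0,-2,0],[0,0,-4,0],[0,0,-6.5,0],[0,0,-9,0],[0,0,-11,0],[0,0,-12,0],[0,0,-12,0],[0,0,-12,0]]' -1
python3 - <<'E'
from h import *
r,P=cam('side','s4'); np.save('s4.npy',P)
# blue cup, crate +x 44mm
go((478.1,188.4,185,126.6))
E
```

```text
t: 10.25
eef_pos: [0.4518, -0.0696, 0.1846]
tool_rot: [0.0, 0.524, 0.851, -0.0]
contact_force: [-0.5, -0.1, 0.7]
gripper_width: 1.001
grasp_force: 0.0
t 10.3 pos [451.2 -69.5 183.9] phi 116.7 tilt [ 0.001 -0.001 -1.   ] F [-1.  -0.6 -0.6] w 1.0 q [ 0.6   0.24 -0.66  2.07  0.19  0.89  0.3 ]
(478.1, 188.4, 185, 126.6) -> [21.82, 14.01, -0.11, np.float64(-0.172)]
```

```bash
python3 -m jog '[[1.5,1,0,0],[4,2.5,0,0],[7,4.5,0,-0.05],[10,6.4,0,-0.1],[13,8.3,0,-0.14],[16,10.2,0,-0.17],[19,12.2,0,-0.17],[21.8,14,0,-0.17],[21.8,14,0,-0.17],[21.8,14,0,-0.17],[21.8,14,0,-0.17]]'
python3 - <<'E'
from m import *
P=np.load('s4.npy'); out,H=measure(P,cv2.imread('pics/s4.png')[:,:,::-1])
for k in('blue','red'): print(k,xyrect(P[out[k]]))
r,P2=cam('top','t5'); out,H=measure(P2,r['pixels'])
for k in('blue','red'): print(k,out[k].sum(),xyrect(P2[out[k]]))
z=P2[...,2]
for lo,hi in((.06,.09),(.105,.14)):
  m=(z>lo)&(z<hi)&(abs(P2[...,0]-.452)<.04)&(abs(P2[...,1]+.069)<.04); print(m.sum(), xyrect(P2[m]),np.nanmax(z[m]))
go((479,188.2,42,126.6))
E
```

```text
t: 11.22
eef_pos: [0.4779, 0.1875, 0.1833]
tool_rot: [-0.001, 0.45, 0.893, -0.001]
contact_force: [-0.0, -0.3, -0.4]
gripper_width: 1.0
grasp_force: 0.0
blue (array([478.8, 185.7]), array([41.8, 44.6]), 68.6)
red (array([418.4, 198.6]), array([48.3, 44.5]), 61.6)
blue 345 (array([481.1, 182.2]), array([41.8, 30.7]), 13.7)
red 0 (array([0., 0.]), array([0., 0.]), 0.0)
239 (array([454.6, -63.7]), array([40.3, 40.5]), 44.3) 0.08984939310180129
93 (array([454.1, -63.6]), array([15.1, 16. ]), 70.5) 0.13500128481435825
t 11.27 pos [478.2 186.7 183.5] phi 126.4 tilt [ 0.    -0.003 -1.   ] F [ 0.5 -0.5 -0.3] w 1.0 q [ 0.14  0.37 -0.77  1.95  0.31  0.95 -0.14]
(479, 188.2, 42, 126.6) -> [0.06, 0.19, 14.15, np.float64(-0.003)]
```

View pics/t5.png

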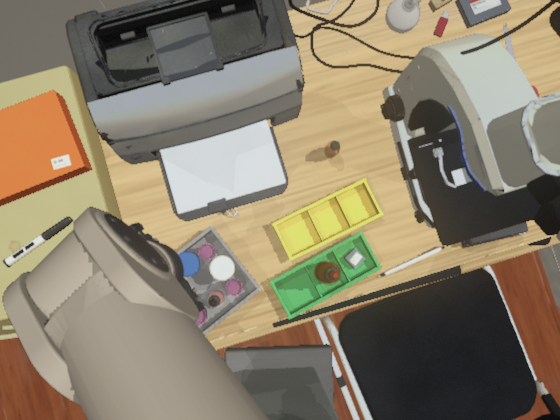

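Top view: the iodine stands upright in the green tray's middle compartment at (327,271). The blue cup is at (188,264), under the arm, and has hardly moved.

```bash
python3 -m jog '[[0,0.2,2,0],[0,0.2,5,0],[0,0.2,8,0],[0,0.2,10.5,0],[0,0.2,12,0],[0,0.2,13.2,0],[0,0.2,13.8,0],[0,0.2,14.2,0],[0,0.2,14.4,0],[0,0.2,14.4,0],[0,0.2,14.4,0]]'
python3 - <<'E'
from h import *
go((479,187.2,40,126.6))
E
```

```text
t: 12.18
eef_pos: [0.4809, 0.1896, 0.0415]
tool_rot: [0.0, 0.45, 0.893, 0.0]
contact_force: [-0.6, -0.4, 0.7]
gripper_width: 1.001
grasp_force: 0.0
t 12.18 pos [480.9 189.6  41.5] phi 126.5 tilt [-0.     0.001 -1.   ] F [-0.6 -0.4  0.7] w 1.001 q [ 0.01  0.57 -0.64  2.04  0.53  0.69 -0.33]
(479, 187.2, 40, 126.6) -> [-0.08, -0.3, 0.15, np.float64(-0.002)]
```

```bash
python3 -m jog '[[-0.1,-0.3,0.15,0],[-0.1,-0.3,0.15,0],[-0.1,-0.3,0.15,0],[-0.1,-0.3,0.15,0],[-0.1,-0.3,0.15,0],[-0.1,-0.3,0.15,0],[-0.1,-0.3,0.15,0],[-0.1,-0.3,0.15,0],[-0.1,-0.3,0.15,0],[-0.1,-0.3,0.15,0]]' 1 40
python3 -m jog '[[0,0,-0.5,0],[0,0,-1.2,0],[0,0,-2.2,0],[0,0,-4,0],[0,0,-6.5,0],[0,0,-9,0],[0,0,-11.5,0],[0,0,-13,0],[0,0,-13,0],[0,0,-13,0]]'
python3 - <<'E'
from h import *
go((450,90,170,116.8),(429,-9,170,116.8))
E
```

```text
t: 13.02
eef_pos: [0.4787, 0.1868, 0.0398]
tool_rot: [0.0, 0.45, 0.893, -0.0]
contact_force: [-1.0, -1.2, 6.7]
gripper_width: 0.496
grasp_force: 39.6
t: 13.85
eef_pos: [0.4791, 0.1871, 0.1706]
tool_rot: [0.001, 0.45, 0.893, 0.001]
contact_force: [0.3, -0.0, -1.1]
gripper_width: 0.489
grasp_force: 40.6
t 13.85 pos [479.1 187.1 170.6] phi 126.5 tilt [-0.001  0.002 -1.   ] F [ 0.3 -0.  -1.1] w 0.489 q [ 0.14  0.38 -0.77  1.96  0.33  0.93 -0.16]
(450, 90, 170, 116.8) -> [-6.07, -8.11, 0.05, np.float64(0.169)]
(429, -9, 170, 116.8) -> [-12.79, -15.69, 0.04, np.float64(0.169)]
```

```bash
python3 - <<'E'
from h import *
r,P=cam('side'); cv2.imwrite('pics/s6.png',cv2.resize(r['pixels'][120:360,130:370,::-1],None,fx=2.5,fy=2.5,interpolation=2))
E
```

```text
(no output)
```

View pics/s6.png

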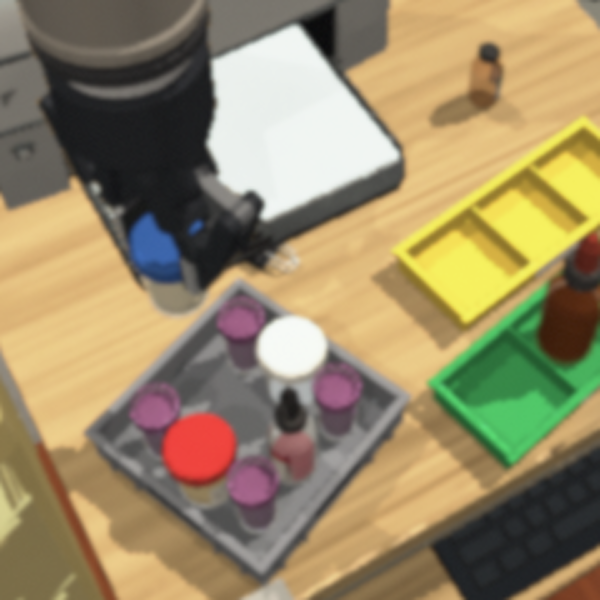

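The blue cup hangs upright in the grip at (165,260) in the crop. The rest stand in the crate.

```bash
python3 -m jog '[[-0.5,-0.7,0,0.02],[-1.5,-2,0,0.04],[-3,-4,0,0.08],[-4.5,-6,0,0.12],[-6,-8,0,0.17],[-7.5,-9.7,0,0.17],[-9,-11.4,0,0.17],[-10.5,-13.1,0,0.17],[-11.8,-14.6,0,0.17],[-12.8,-15.7,0,0.17],[-12.8,-15.7,0,0.17],[-12.8,-15.7,0,0.17],[-12.8,-15.7,0,0.17]]'
python3 - <<'E'
from h import *
go((429,-9,45,116.8))
E
```

```text
t: 14.98
eef_pos: [0.4281, -0.0089, 0.1689]
tool_rot: [-0.0, 0.524, 0.852, 0.0]
contact_force: [0.7, -0.5, -0.3]
gripper_width: 0.492
grasp_force: 40.6
t 14.98 pos [428.1  -8.9 168.9] phi 116.8 tilt [ 0.001 -0.    -1.   ] F [ 0.7 -0.5 -0.3] w 0.492 q [ 0.52  0.22 -0.71  2.14  0.19  0.84  0.16]
(429, -9, 45, 116.8) -> [-0.06, 0.08, 12.39, np.float64(-0.001)]
```

```bash
python3 -m jog '[[0,0.1,1,0],[0,0.1,3,0],[0,0.1,6,0],[0,0.1,8.5,0],[0,0.1,10.5,0],[0,0.1,11.7,0],[0,0.1,12.3,0],[0,0.1,12.6,0],[0,0.1,12.8,0],[0,0.1,12.9,0],[0,0.1,13,0],[0,0.1,13,0]]'
python3 - <<'E'
from h import *
go((429,-9,39,116.8))
E
```

```text
t: 15.98
eef_pos: [0.4298, -0.009, 0.0398]
tool_rot: [0.001, 0.524, 0.851, 0.0]
contact_force: [-0.8, 0.0, 0.1]
gripper_width: 0.488
grasp_force: 40.6
t 15.98 pos [429.8  -9.   39.8] phi 116.7 tilt [-0.001  0.001 -1.   ] F [-0.8  0.   0.1] w 0.488 q [ 0.36  0.45 -0.57  2.24  0.46  0.56 -0.09]
(429, -9, 39, 116.8) -> [0.03, -0.07, 0.08, np.float64(-0.001)]
```

```bash
python3 -m jog '[[0,0,0.05,0],[0,0,0.1,0],[0,0,0.1,0],[0,0,0.1,0]]'
python3 -m jog '[[0,0,0,0],[0,0,0,0],[0,0,0,0],[0,0,0,0],[0,0,0,0],[0,0,-0.5,0],[0,0,-2,0],[0,0,-4,0],[0,0,-7,0],[0,0,-10,0],[0,0,-12.5,0],[0,0,-14,0],[0,0,-14,0],[0,0,-14,0]]' -1
python3 - <<'E'
from m import *
r,P=cam('side','s7'); out,H=measure(P,r['pixels'])
for k in('blue','red'): print(k,out[k].sum(),xyrect(P[out[k]]),np.median(P[out[k]][:,2]))
go((450,100,178,36.6),(417,197.5,178,36.6),(417,197.5,40,36.6))
E
```

```text
t: 16.32
eef_pos: [0.4299, -0.009, 0.0389]
tool_rot: [0.001, 0.524, 0.851, 0.0]
contact_force: [-0.5, 0.3, 5.1]
gripper_width: 0.488
grasp_force: 41.0
t: 17.48
eef_pos: [0.4297, -0.0091, 0.179]
tool_rot: [0.001, 0.524, 0.851, 0.0]
contact_force: [-0.4, -0.1, -0.5]
gripper_width: 1.0
grasp_force: 0.0
blue 523 (array([429. ,  -9.3]), array([41.2, 43.2]), 24.2) 0.0606301173292324
red 650 (array([417.1, 197.7]), array([46.7, 44.2]), 74.0) 0.06188119253376162
t 17.53 pos [429.   -9.1 178.1] phi 116.7 tilt [-0. -0. -1.] F [0.4 0.5 1. ] w 1.003 q [ 0.54  0.21 -0.73  2.13  0.18  0.86  0.17]
(450, 100, 178, 36.6) -> [8.8, 6.79, 0.0, np.float64(1.399)]
(417, 197.5, 178, 36.6) -> [18.99, 8.23, 0.0, np.float64(1.399)]
(417, 197.5, 40, 36.6) -> [19.0, 8.23, 13.8, np.float64(1.399)]
```

```bash
python3 -m jog '[[0.7,0.5,0,0.1],[2,1.6,0,0.22],[3.8,2.9,0,0.34],[5.6,4.2,0,0.46],[7.2,5.5,0,0.58],[8.8,6.8,0,0.7],[10.8,7.1,0,0.82],[12.8,7.4,0,0.94],[14.8,7.7,0,1.06],[16.8,8,0,1.18],[18.4,8.2,0,1.3],[19,8.2,0,1.4],[19,8.2,0,1.4],[19,8.2,1.5,1.4],[19,8.2,4,1.4],[19,8.2,6,1.4],[19,8.2,7,1.4],[19,8.2,7,1.4],[19,8.2,7,1.4]]'
python3 - <<'E'
from h import *
go((417,197.5,42,36.6))
E
```

```text
t: 19.12
eef_pos: [0.4167, 0.1972, 0.1078]
tool_rot: [0.0, 0.949, 0.314, -0.001]
contact_force: [0.1, -0.8, 0.2]
gripper_width: 1.004
grasp_force: 0.0
t 19.12 pos [416.7 197.2 107.8] phi 36.6 tilt [-0.002 -0.001 -1.   ] F [ 0.1 -0.8  0.2] w 1.004 q [-0.1   0.36 -0.56  2.13  0.28  0.72 -1.77]
(417, 197.5, 42, 36.6) -> [0.05, -0.01, 6.58, np.float64(0.0)]
```

```bash
python3 -m jog '[[0,0,1,0],[0,0,2.5,0],[0,0,4,0],[0,0,5.3,0],[0,0,6.2,0],[0,0,6.6,0],[0,0,6.6,0],[0,0,6.6,0]]'
python3 -m jog '[[0,0,0,0],[0,0,0,0],[0,0,0,0],[0,0,0,0],[0,0,0,0],[0,0,0,0],[0,0,0,0],[0,0,0,0],[0,0,0,0],[0,0,0,0]]' 1 40
python3 -m jog '[[0,0,-0.5,0],[0,0,-1.2,0],[0,0,-2.2,0],[0,0,-4,0],[0,0,-6.5,0],[0,0,-9,0],[0,0,-11.5,0],[0,0,-13,0],[0,0,-13,0],[0,0,-13,0]]'
python3 - <<'E'
from h import *
cam('side','s8')
go((460,110,172,114.4),(529.2,-17.6,172,114.4))
E
```

```text
t: 19.78
eef_pos: [0.4174, 0.1979, 0.0427]
tool_rot: [-0.0, 0.95, 0.314, 0.0]
contact_force: [-0.0, 0.6, 0.3]
gripper_width: 1.007
grasp_force: 0.0
t: 20.62
eef_pos: [0.4177, 0.1981, 0.043]
tool_rot: [-0.0, 0.95, 0.313, 0.001]
contact_force: [-0.3, -0.4, 5.3]
gripper_width: 0.495
grasp_force: 39.8
t: 21.45
eef_pos: [0.4176, 0.1978, 0.1736]
tool_rot: [0.0, 0.95, 0.313, 0.001]
contact_force: [-0.3, -1.4, -1.1]
gripper_width: 0.497
grasp_force: 40.6
t 21.5 pos [416.9 197.3 172.5] phi 36.5 tilt [ 0.  0. -1.] F [-0.3 -0.3 -1. ] w 0.501 q [-0.05  0.25 -0.6   2.08  0.19  0.86 -1.69]
(460, 110, 172, 114.4) -> [-1.73, 9.58, 0.05, np.float64(-1.359)]
(529.2, -17.6, 172, 114.4) -> [-3.77, 23.96, 0.06, np.float64(-1.359)]
```

View pics/s8.png

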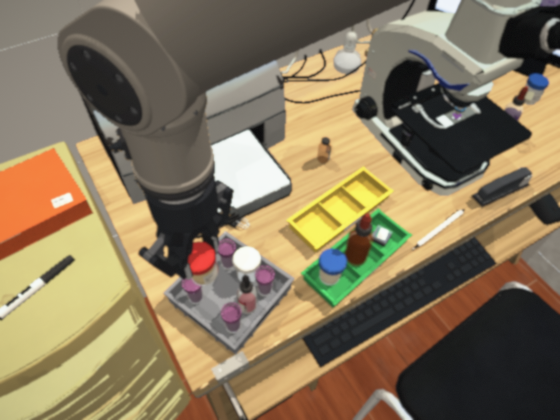

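The red cup is held upright at (202,262). The blue cup at (332,266) and iodine (360,240) stand in the green tray.

```bash
python3 -m jog '[[-0.1,0.6,0,-0.05],[-0.3,2,0,-0.15],[-0.6,4,0,-0.26],[-1,6,0,-0.37],[-1.4,8,0,-0.48],[-1.7,10,0,-0.59],[-2,12,0,-0.7],[-2.3,14,0,-0.81],[-2.6,16,0,-0.92],[-2.9,18,0,-1.03],[-3.2,20,0,-1.14],[-3.5,22,0,-1.24],[-3.7,23.4,0,-1.32],[-3.8,24,0,-1.36],[-3.8,24,0,-1.36],[-3.8,24,0,-1.36]]'
python3 - <<'E'
from h import *
go((529.2,-17.6,44,114.4))
E
```

```text
t: 22.83
eef_pos: [0.5285, -0.0178, 0.1712]
tool_rot: [-0.001, 0.542, 0.84, -0.0]
contact_force: [-0.3, 0.2, 0.0]
gripper_width: 0.498
grasp_force: 40.6
t 22.83 pos [528.5 -17.8 171.2] phi 114.4 tilt [ 0.002 -0.002 -1.   ] F [-0.3  0.2  0. ] w 0.498 q [ 0.51  0.4  -0.73  1.92  0.33  0.94  0.05]
(529.2, -17.6, 44, 114.4) -> [-0.03, 0.09, 12.71, np.float64(-0.001)]
```

```bash
python3 -m jog '[[0,0.1,1,0],[0,0.1,3,0],[0,0.1,6,0],[0,0.1,8.5,0],[0,0.1,10.5,0],[0,0.1,11.7,0],[0,0.1,12.3,0],[0,0.1,12.6,0],[0,0.1,12.75,0],[0,0.1,12.85,0],[0,0.1,12.9,0],[0,0.1,12.9,0],[0,0.1,12.9,0]]'
```

```text
t: 23.92
eef_pos: [0.5308, -0.0175, 0.0439]
tool_rot: [0.001, 0.541, 0.841, 0.0]
contact_force: [-0.0, 0.6, 0.2]
gripper_width: 0.493
grasp_force: 40.6
```

```bash
python3 -m jog '[[0,0,0.05,0],[0,0,0.1,0],[0,0,0.15,0],[0,0,0.2,0],[0,0,0.2,0]]'
python3 -m jog '[[0,0,0,0],[0,0,0,0],[0,0,0,0],[0,0,0,0],[0,0,0,0],[0,0,-0.5,0],[0,0,-2,0],[0,0,-4,0],[0,0,-7,0],[0,0,-10,0],[0,0,-12.5,0],[0,0,-14,0],[0,0,-14,0],[0,0,-14,0]]' -1
python3 - <<'E'
from m import *
r,P=cam('top','t9'); out,H=measure(P,r['pixels'])
for k in('blue','red'): print(k,out[k].sum(),xyrect(P[out[k]]),np.median(P[out[k]][:,2]))
z=P[...,2]; c=np.array([.413,.140])
for lo,hi in((.085,.12),(.06,.076)):
  m=(z>lo)&(z<hi)&(np.hypot(P[...,0]-c[0],P[...,1]-c[1])<.02); print(lo,m.sum(),m.sum() and (xyrect(P[m]),P[m].mean(0)))
go((413.5,140,185,126.6))
E
```

```text
t: 24.33
eef_pos: [0.5307, -0.0175, 0.042]
tool_rot: [0.0, 0.541, 0.841, -0.0]
contact_force: [-1.3, 0.0, 8.3]
gripper_width: 0.501
grasp_force: 41.2
t: 25.5
eef_pos: [0.5307, -0.0175, 0.1821]
tool_rot: [0.001, 0.541, 0.841, 0.0]
contact_force: [-0.3, 0.7, -0.3]
gripper_width: 1.002
grasp_force: 0.0
blue 447 (array([430.7,  -8.5]), array([41.5, 40.8]), 87.7) 0.06087428195952538
red 10 (array([528.4,   4.7]), array([14.9,  2.2]), 11.6) 0.060289746628966856
0.085 50 ((array([414. , 139.5]), array([11.3, 10.9]), 83.8), array([0.41461003, 0.13893661, 0.10343045]))
0.06 56 ((array([414.7, 138.1]), array([25.6, 20.5]), 30.8), array([0.41663638, 0.13627686, 0.06303933]))
t 25.55 pos [530.  -17.6 181.1] phi 114.5 tilt [-0. -0. -1.] F [ 0.4  0.3 -0.5] w 0.999 q [ 0.51  0.39 -0.74  1.91  0.32  0.96  0.05]
(413.5, 140, 185, 126.6) -> [19.17, -4.08, -0.39, np.float64(-0.212)]
```

```bash
python3 -m jog '[[1.5,-0.3,0,0],[4,-0.8,0,-0.05],[7,-1.4,0,-0.1],[10,-2,0,-0.15],[13,-2.7,0,-0.21],[16,-3.4,0,-0.21],[19.2,-4.1,0,-0.21],[19.2,-4.1,0,-0.21],[19.2,-4.1,0,-0.21],[19.2,-4.1,0,-0.21],[19.2,-4.1,0,-0.21]]'
python3 - <<'E'
from h import *
go((414,139.5,44,126.6))
E
```

```text
t: 26.47
eef_pos: [0.4135, 0.1396, 0.1808]
tool_rot: [-0.0, 0.451, 0.893, -0.0]
contact_force: [0.2, -0.8, -0.0]
gripper_width: 1.002
grasp_force: 0.0
t 26.47 pos [413.5 139.6 180.8] phi 126.4 tilt [ 0.    -0.001 -1.   ] F [ 0.2 -0.8 -0. ] w 1.002 q [ 0.34  0.26 -0.9   2.11  0.26  0.89 -0.08]
(414, 139.5, 44, 126.6) -> [-0.05, 0.05, 13.68, np.float64(-0.003)]
```

```bash
python3 -m jog '[[0,0,1,0],[0,0,3,0],[0,0,6,0],[0,0,9,0],[0,0,11,0],[0,0,12.2,0],[0,0,13,0],[0,0,13.5,0],[0,0,13.7,0],[0,0,13.7,0],[0,0,13.7,0]]'
python3 - <<'E'
from h import *
go((414,139.5,44,126.6))
E
```

```text
t: 27.38
eef_pos: [0.414, 0.1405, 0.0448]
tool_rot: [0.0, 0.45, 0.893, 0.0]
contact_force: [-0.0, 0.1, -0.1]
gripper_width: 0.998
grasp_force: 0.0
t 27.38 pos [414.  140.5  44.8] phi 126.5 tilt [-0.     0.001 -1.   ] F [-0.   0.1 -0.1] w 0.998 q [ 0.14  0.49 -0.72  2.21  0.56  0.62 -0.36]
(414, 139.5, 44, 126.6) -> [-0.08, -0.06, 0.08, np.float64(-0.002)]
```

```bash
python3 -m jog '[[0,-0.1,0.05,0],[0,-0.1,0.05,0],[0,-0.1,0.05,0],[0,-0.1,0.05,0],[0,-0.1,0.05,0],[0,-0.1,0.05,0],[0,-0.1,0.05,0],[0,-0.1,0.05,0],[0,-0.1,0.05,0],[0,-0.1,0.05,0],[0,-0.1,0.05,0],[0,-0.1,0.05,0]]' 1 35
python3 -m jog '[[0,0,-0.5,0],[0,0,-1.2,0],[0,0,-2.2,0],[0,0,-4,0],[0,0,-6.5,0],[0,0,-9,0],[0,0,-11.5,0],[0,0,-13.5,0],[0,0,-15,0],[0,0,-15,0],[0,0,-15,0]]'
python3 - <<'E'
from h import *
r,P=cam('side'); cv2.imwrite('pics/s10.png',cv2.resize(r['pixels'][120:360,130:410,::-1],None,fx=2.2,fy=2.2,interpolation=2))
go((480,60,194,114.4),(581.2,-132.4,194,114.4))
E
```

```text
t: 28.38
eef_pos: [0.413, 0.1399, 0.0441]
tool_rot: [0.0, 0.45, 0.893, 0.0]
contact_force: [-0.2, -1.1, 5.7]
gripper_width: 0.352
grasp_force: 34.3
t: 29.3
eef_pos: [0.413, 0.1397, 0.1946]
tool_rot: [0.001, 0.45, 0.893, 0.0]
contact_force: [-0.8, -1.3, -1.5]
gripper_width: 0.353
grasp_force: 34.9
t 29.35 pos [412.4 139.4 193.7] phi 126.5 tilt [-0.001 -0.    -1.   ] F [-0.2  0.1 -1.6] w 0.35 q [ 0.36  0.24 -0.92  2.09  0.24  0.92 -0.06]
(480, 60, 194, 114.4) -> [-10.41, 0.72, -0.03, np.float64(0.211)]
(581.2, -132.4, 194, 114.4) -> [-31.89, -2.59, -0.01, np.float64(0.211)]
```

View pics/s10.png

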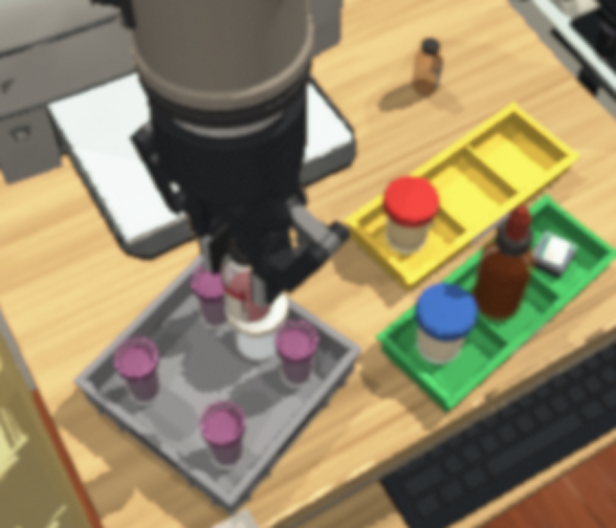

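The red stain hangs upright in the grip. The red cup is in the yellow wide compartment, and the blue cup and iodine are in the green tray. The white cup and spares are still standing in the crate.

```bash
python3 - <<'E'
from h import *
for n in('top','side'):
    P=np.load(n+'0.npy').reshape(-1,3); P=P[P[:,2]>.03]
    for x in np.arange(.4,.8,.04):
        Q=P[(abs(P[:,0]-x)<.02)&(P[:,1]<-.13)&(P[:,1]>-.6)]
        if len(Q): i=Q[:,1].argmax(); print(n,round(x,2),Q[i].round(3), 'z>.1:',Q[Q[:,2]>.1][:,1].max(initial=-9).round(3))
E
python3 -m jog '[[-0.6,0,0,0],[-2,0.1,0,0.05],[-4,0.2,0,0.1],[-6,0.4,0,0.15],[-8.2,0.6,0,0.21],[-10.4,0.7,0,0.21],[-12.5,0.4,0,0.21],[-14.5,0.1,0,0.21],[-16.7,-0.2,0,0.21],[-19,-0.6,0,0.21],[-21,-0.9,0,0.21],[-22.5,-1.1,0,0.21],[-23,-1.2,0,0.21],[-23,-1.2,0,0.21],[-23,-1.2,0,0.21]]'
```

```text
top 0.48 [ 0.499 -0.251  0.12 ] z>.1: -0.251
top 0.52 [ 0.54  -0.237  0.126] z>.1: -0.237
top 0.56 [ 0.579 -0.226  0.124] z>.1: -0.226
top 0.6 [ 0.619 -0.215  0.122] z>.1: -0.215
top 0.64 [ 0.66  -0.204  0.127] z>.1: -0.204
top 0.68 [ 0.668 -0.202  0.122] z>.1: -0.202
top 0.72 [ 0.739 -0.184  0.052] z>.1: -0.222
top 0.76 [ 0.765 -0.177  0.049] z>.1: -0.206
side 0.48 [ 0.499 -0.252  0.123] z>.1: -0.252
side 0.52 [ 0.537 -0.237  0.127] z>.1: -0.237
side 0.56 [ 0.575 -0.227  0.127] z>.1: -0.227
side 0.6 [ 0.618 -0.216  0.129] z>.1: -0.216
side 0.64 [ 0.66  -0.205  0.123] z>.1: -0.205
side 0.68 [ 0.669 -0.203  0.125] z>.1: -0.203
side 0.72 [ 0.739 -0.185  0.054] z>.1: -0.223
side 0.76 [ 0.766 -0.178  0.054] z>.1: -0.208
t: 30.6
eef_pos: [0.5396, -0.0519, 0.1935]
tool_rot: [-0.001, 0.541, 0.841, 0.0]
contact_force: [-0.0, 0.4, -1.6]
gripper_width: 0.357
grasp_force: 34.8
```

```bash
python3 - <<'E'
from h import *
go((579.5,-128.5,194,114.4),(579.5,-128.5,46,114.4))
E
```

```text
t 30.6 pos [539.6 -51.9 193.5] phi 114.4 tilt [ 0.001 -0.    -1.   ] F [-0.   0.4 -1.6] w 0.357 q [ 0.57  0.39 -0.74  1.87  0.31  0.99  0.13]
(579.5, -128.5, 194, 114.4) -> [-8.63, 0.46, -0.06, np.float64(0.001)]
(579.5, -128.5, 46, 114.4) -> [-8.64, 0.47, 14.74, np.float64(0.001)]
```

```bash
python3 -m jog '[[-1,0.1,0,0],[-3,0.2,0,0],[-5,0.3,0,0],[-7,0.4,0,0],[-8.6,0.5,0,0],[-8.6,0.5,1,0],[-8.6,0.5,3,0],[-8.6,0.5,6,0],[-8.6,0.5,9,0],[-8.6,0.5,11.5,0],[-8.6,0.5,13.2,0],[-8.6,0.5,14.2,0],[-8.6,0.5,14.6,0],[-8.6,0.5,14.8,0],[-8.6,0.5,14.8,0],[-8.6,0.5,14.8,0]]'
```

```text
t: 31.93
eef_pos: [0.5809, -0.1283, 0.047]
tool_rot: [0.001, 0.541, 0.841, 0.0]
contact_force: [-0.0, 1.2, -1.7]
gripper_width: 0.35
grasp_force: 34.8
```

```bash
python3 -m jog '[[0,0,0.05,0],[0,0,0.1,0],[0,0,0.15,0],[0,0,0.2,0],[0,0,0.25,0],[0,0,0.28,0],[0,0,0.31,0],[0,0,0.34,0],[0,0,0.34,0],[0,0,0.34,0]]'
```

```text
t: 32.77
eef_pos: [0.5802, -0.1285, 0.0432]
tool_rot: [0.0, 0.541, 0.841, -0.0]
contact_force: [-1.8, 0.8, 7.0]
gripper_width: 0.353
grasp_force: 35.7
```

```bash
python3 -m jog '[[0,0,0,0],[0,0,0,0],[0,0,0,0],[0,0,0,0],[0,0,0,0],[0,0,-0.5,0],[0,0,-2,0],[0,0,-4,0],[0,0,-7,0],[0,0,-10,0],[0,0,-12.5,0],[0,0,-14,0],[0,0,-14,0],[0,0,-14,0]]' -1
python3 - <<'E'
from h import *
r,P=cam('side'); z=P[...,2]
m=(z>.015)&(z<.08)&(np.hypot(P[...,0]-.686,P[...,1]+.085)<.03)
print(m.sum(),P[m].mean(0)); m&=z>.053; print(cv2.minAreaRect((P[m][:,:2]*1000).astype(np.float32)))
go((640,-75,180,114.4),(686.5,-84.8,140,114.4))
E
```

```text
t: 33.93
eef_pos: [0.5806, -0.1285, 0.1843]
tool_rot: [0.001, 0.541, 0.841, 0.0]
contact_force: [0.3, 0.1, -0.9]
gripper_width: 1.0
grasp_force: 0.0
240 [ 0.68378972 -0.08438822  0.03984553]
((689.4781494140625, -86.44477844238281), (16.000057220458984, 16.200084686279297), 7.408144474029541)
t 33.98 pos [ 579.8 -128.5  182.9] phi 114.5 tilt [-0.001  0.    -1.   ] F [-0.4 -0.1 -0.4] w 0.998 q [ 0.64  0.48 -0.69  1.77  0.36  1.02  0.24]
(640, -75, 180, 114.4) -> [2.38, 7.7, 0.29, np.float64(0.001)]
(686.5, -84.8, 140, 114.4) -> [-0.44, 11.52, 4.29, np.float64(0.001)]
```

```bash
python3 -m jog '[[0.5,1.5,0,0],[1.5,4,0,0],[2,6.5,0.3,0],[1,9,1.5,0],[-0.4,11.7,4,0],[-0.4,11.7,6,0],[-0.4,11.7,8,0],[-0.4,11.7,8,0],[-0.4,11.7,8,0]]'
python3 - <<'E'
from h import *
go((688,-85.5,22,114.4))
E
```

```text
t: 34.73
eef_pos: [0.6865, -0.0835, 0.1003]
tool_rot: [-0.002, 0.541, 0.841, -0.001]
contact_force: [0.6, -0.4, 0.6]
gripper_width: 1.001
grasp_force: 0.0
t 34.73 pos [686.5 -83.5 100.3] phi 114.5 tilt [ 0.002 -0.004 -1.   ] F [ 0.6 -0.4  0.6] w 1.001 q [ 0.44  0.72 -0.62  1.58  0.47  1.    0.11]
(688, -85.5, 22, 114.4) -> [-0.27, 0.08, 7.82, np.float64(0.002)]
```

```bash
python3 -m jog '[[-0.2,0.1,1,0],[-0.2,0.1,3,0],[-0.2,0.1,5,0],[-0.2,0.1,6.5,0],[-0.2,0.1,7.4,0],[-0.2,0.1,7.8,0],[-0.2,0.1,7.8,0],[-0.2,0.1,7.8,0],[-0.2,0.1,7.8,0]]'
python3 -m jog '[[0,0,0,0],[0,0,0,0],[0,0,0,0],[0,0,0,0],[0,0,0,0],[0,0,0,0],[0,0,0,0],[0,0,0,0],[0,0,0,0],[0,0,0,0],[0,0,0,0],[0,0,0,0]]' 1 30
python3 -m jog '[[0,0,-0.5,0],[0,0,-1.2,0],[0,0,-2.5,0],[0,0,-4.5,0],[0,0,-7,0],[0,0,-9,0],[0,0,-11,0],[0,0,-12,0],[0,0,-12,0],[0,0,-12,0]]'
python3 - <<'E'
from h import *
r,P=cam('side'); cv2.imwrite('pics/s11.png',cv2.resize(r['pixels'][80:320,220:500,::-1],None,fx=2.2,fy=2.2,interpolation=2))
go((556.1,-74,142,114.4))
E
```

```text
t: 35.48
eef_pos: [0.6908, -0.0849, 0.0257]
tool_rot: [0.001, 0.541, 0.841, 0.001]
contact_force: [0.2, -0.3, -1.0]
gripper_width: 1.001
grasp_force: 0.0
t: 36.48
eef_pos: [0.69, -0.0851, 0.0246]
tool_rot: [0.0, 0.541, 0.841, -0.0]
contact_force: [-1.4, -0.1, 3.9]
gripper_width: 0.291
grasp_force: 29.8
t: 37.32
eef_pos: [0.69, -0.0851, 0.1448]
tool_rot: [0.0, 0.541, 0.841, 0.0]
contact_force: [-0.3, -0.6, 0.1]
gripper_width: 0.296
grasp_force: 29.5
t 37.37 pos [689.3 -85.2 143.6] phi 114.5 tilt [ 0.    -0.001 -1.   ] F [-0.9  0.1 -1.3] w 0.295 q [ 0.45  0.68 -0.64  1.54  0.44  1.07  0.13]
(556.1, -74, 142, 114.4) -> [6.54, -11.66, 0.18, np.float64(0.001)]
```

View pics/s11.png

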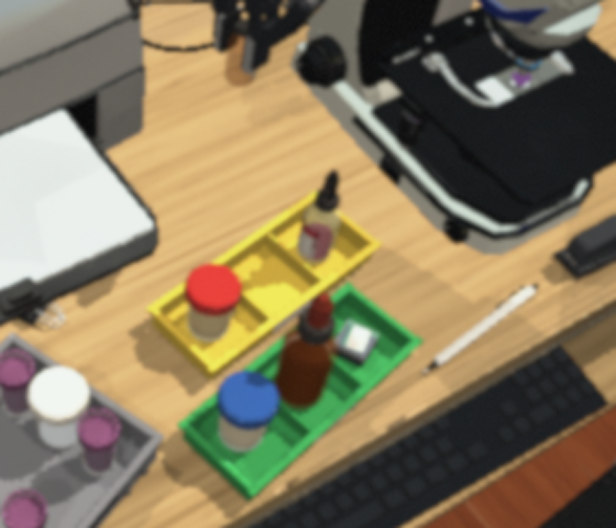

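The oil bottle is held upright at (240,60) in the crop. The red stain stands in the yellow end compartment, and the middle one is free at (270,285).

```bash
python3 -m jog '[[0.5,-0.9,0,0],[1.3,-2.3,0,0],[2.3,-4.2,0,0],[3.4,-6.1,0,0],[4.5,-8,0,0],[5.5,-9.8,0,0],[6.2,-11,0,0],[6.5,-11.7,0,0],[6.5,-11.7,0,0],[6.5,-11.7,0,0],[6.5,-11.7,1,0],[6.5,-11.7,3,0],[6.5,-11.7,5.5,0],[6.5,-11.7,7.5,0],[6.5,-11.7,9,0],[6.5,-11.7,9.5,0],[6.5,-11.7,9.5,0],[6.5,-11.7,9.5,0]]'
python3 - <<'E'
from h import *
go((556.1,-74,30,114.4))
E
```

```text
t: 38.87
eef_pos: [0.5571, -0.074, 0.0493]
tool_rot: [-0.0, 0.541, 0.841, 0.0]
contact_force: [-0.3, 0.5, -0.1]
gripper_width: 0.296
grasp_force: 29.5
t 38.87 pos [557.1 -74.   49.3] phi 114.5 tilt [ 0.  0. -1.] F [-0.3  0.5 -0.1] w 0.296 q [ 0.5   0.61 -0.62  1.93  0.51  0.76  0.01]
(556.1, -74, 30, 114.4) -> [0.04, -0.09, 1.93, np.float64(0.001)]
```

```bash
python3 -m jog '[[0,-0.1,0.5,0],[0,-0.1,1,0],[0,-0.1,1.4,0],[0,-0.1,1.6,0],[0,-0.1,1.7,0],[0,-0.1,1.8,0],[0,-0.1,1.9,0],[0,-0.1,1.95,0],[0,-0.1,2,0],[0,-0.1,2.03,0],[0,-0.1,2.06,0],[0,-0.1,2.06,0],[0,-0.1,2.06,0]]'
```

```text
t: 39.95
eef_pos: [0.5556, -0.0747, 0.0288]
tool_rot: [0.0, 0.541, 0.841, 0.0]
contact_force: [-0.6, 0.8, -0.2]
gripper_width: 0.297
grasp_force: 29.5
```

```bash
python3 -m jog '[[0,0,0.04,0],[0,0,0.07,0],[0,0,0.1,0],[0,0,0.13,0],[0,0,0.13,0],[0,0,0.13,0]]'
```

```text
t: 40.45
eef_pos: [0.5556, -0.0748, 0.0276]
tool_rot: [0.0, 0.541, 0.841, -0.0]
contact_force: [-0.3, -0.4, 1.0]
gripper_width: 0.292
grasp_force: 29.7
```

```bash
python3 -m jog '[[0,0,0,0],[0,0,0,0],[0,0,0,0],[0,0,0,0],[0,0,0,0],[0,0,-0.5,0],[0,0,-2,0],[0,0,-4,0],[0,0,-7,0],[0,0,-10,0],[0,0,-13,0],[0,0,-16,0],[0,0,-18,0],[0,0,-18,0],[0,0,-18,0],[0,0,-18,0]]' 0
python3 - <<'E'
from h import *
go((460,60,208,114.4),(450,170,200,114.4))
E
```

```text
t: 41.78
eef_pos: [0.5549, -0.0749, 0.2069]
tool_rot: [-0.0, 0.541, 0.841, -0.0]
contact_force: [-0.0, -1.4, -0.7]
gripper_width: 0.502
grasp_force: 0.0
t 41.78 pos [554.9 -74.9 206.9] phi 114.5 tilt [ 0.    -0.001 -1.   ] F [-0.  -1.4 -0.7] w 0.502 q [ 0.6   0.41 -0.74  1.82  0.32  1.03  0.17]
(460, 60, 208, 114.4) -> [16.21, -3.06, -0.1, np.float64(0.001)]
(450, 170, 200, 114.4) -> [26.64, 0.59, 0.7, np.float64(0.001)]
```

Now I'll move the arm aside and check everything.

```bash
python3 -m jog '[[1,-0.2,0,0],[4,-0.8,0,0],[8,-1.5,0,0],[12,-2.3,0,0],[16,-3,0,0],[16,-3,0,0],[16,-3,0,0],[16,-3,0,0]]'
python3 - <<'E'
from m import *
r,P=cam('side','s12'); out,H=measure(P,r['pixels']); z=P[...,2]
def rot(a): a=np.radians(a); return np.array([[np.cos(a),-np.sin(a)],[np.sin(a),np.cos(a)]])
T={'y':((554.4,-73.2),24.4),'g':((450,-65.3),26.8),'c':((442.8,162.2),36.6)}
def show(n,t,x,y,lo,hi,rad):
    m=(z>lo)&(z<hi)&(np.hypot(P[...,0]*1000-x,P[...,1]*1000-y)<rad)
    c=cv2.minAreaRect((P[m][:,:2]*1000).astype(np.float32)); print(n,m.sum(),((np.array(c[0])-T[t][0])@rot(T[t][1])).round(1),np.round(c[1],1),'top',np.percentile(z[m],97).round(4))
show('redcup','y',530.7,-17.5,.055,.07,30); show('bluecup','g',430,-9,.055,.07,30)
show('iodine top','g',454,-64,.105,.14,20); show('iodine body','g',454,-64,.05,.092,25)
show('stain top','y',580,-128,.085,.115,20); show('stain body','y',580,-128,.03,.07,20)
show('oil cap','y',556,-75,.055,.07,20); show('oil body','y',556,-75,.03,.05,20)
show('white','c',469,126.9,.055,.07,26)
cv2.imwrite('pics/s12c.png',cv2.resize(r['pixels'][130:350,150:430,::-1],None,fx=2.5,fy=2.5,interpolation=2))
E
```

```text
t: 42.45
eef_pos: [0.4614, 0.0583, 0.2069]
tool_rot: [-0.0, 0.541, 0.841, -0.001]
contact_force: [0.9, -0.3, 0.5]
gripper_width: 0.497
grasp_force: 0.0
redcup 354 [-2.4 61.2] [32.7 45.6] top 0.0627
bluecup 552 [ 8.1 59.7] [43.1 44.5] top 0.063
iodine top 145 [ 4.  -0.9] [16.  12.9] top 0.1313
iodine body 456 [2.  2.7] [41.5 31.1] top 0.0867
stain top 72 [ -0.5 -61.4] [10.9 10.4] top 0.1081
stain body 276 [ -1.3 -57.8] [31.  22.6] top 0.0669
oil cap 71 [-1.  -3.4] [16.6 15.8] top 0.063
oil body 134 [-2.3 -0.3] [25.7 19.7] top 0.0494
white 569 [ -0.  -45.4] [44.2 44.3] top 0.064
```

View pics/s12c.png

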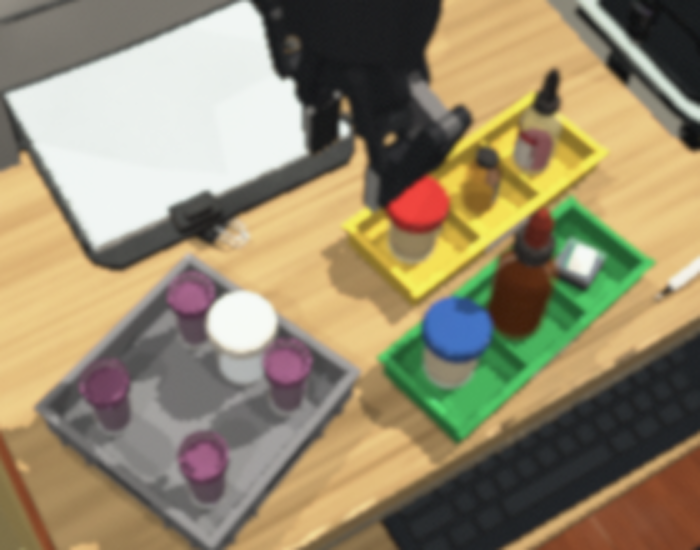

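The crop shows all five items upright in their compartments and the white cup at (242,330) standing in the crate. The gripper is 0.2 m up and touches nothing.

```bash
python3 -c "
from station import bot
print(bot.hand_in())"
```

```text
the job is handed in; nothing more can be done
None
```

I packed both kits and handed the job in at about 42 s; my last check showed all five items upright in their compartments and the white-lidded cup still standing in the crate, but the hand-in returned no verdict.

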